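# Make up the spice kit and the breakfast-egg kit

### The arm

A 6-joint arm with a two-finger parallel gripper is mounted at the origin on a cart in front of the work surface, level with it; the furniture and walls round the work are solid. World frame = base frame: x ahead of the robot, y to its left, z up, the work surface at z = 0. Lengths are in mm, angles in degrees, forces in N, time in s.
With the tool pointing down it reaches from about 350 to 850 mm from the base axis. Payload 8.1 kg.
Tool frame: the origin (TCP) lies at the very end of the fingers, on their centre line; the grasp point (between the pads) lies 19 mm behind it; z points along the fingers, y is the line along which they close (so a half turn about z gives the same grasp; the last joint's range is limited). The gripper opens to 85 mm and grips with 20 to 120 N. Pads are 22 mm wide; open, the fingers measure 114 mm over their backs; the gripper's body (76 mm by 85 mm) begins 54 mm behind the grasp point. The pads swing forward as they close: fully open they stand 13 mm farther back than shut.
Start: joints at [59.45, 7.471, 85.268, -0, 87.261, -4.893], TCP at [259.77, 540.856, 231.292] pointing down, gripper open.
Joint ranges: [-169.43, 169.43], [-51.17, 129.36], [1.28, 143.12], [-76.62, 256.62], [0, 156.53], [-152.29, 152.29]. Speed limits (degrees/s): [136.94, 136.94, 159.86, 180, 180, 180].

### API

Orientations are given as [roll, pitch, yaw] about the fixed x, y, z axes, in that order (R = Rz(yaw) Ry(pitch) Rx(roll)).
In Python, from bench import sense, eyes, job, models gives the robot as it stands. The module is installed in compiled form; this text tells all that it offers.
- The arm moves only by the tool apply_moves, never from a script. Its argument "rows" is a list of rows, each a list of 6 numbers: the shift along the tool's x, y, z in mm, then the turn, a rotation vector about the tool's x, y, z in rad. In form: [[dx, dy, dz, rx, ry, rz], ...]. A call has exactly 5 rows; each row shifts and turns the commanded pose from where the row before left it, along the tool's axes as they then stand; what a row does not reach is not made up. A row lasts 1/8 s, in which the tool goes at most 62.5 mm and 10.7 degrees, less where a joint would pass 70% of its speed; a pose out of reach is approached as far as the arm can. A call is refused whole if a number of a shift passes 62.5 or a number of a turn 0.188, either way. A call with a gripper value outside its range is refused whole. "fingers" is the finger opening in mm, from 0 to 85.4, set as the call begins (left out, the last holds). The fingers move at their own pace and stop on an object; "grip_force" is the grip in N (left out, the last holds). Time passes only in rows, so rows that do not move let the fingers close, or fill a call up. It gives the time, the measured TCP pose, the force, the opening and the grip force at its end, in the units of the state.
- sense(): the state, without advancing time (a new reading comes with each control period).
- eyes.snapshot(name): name is "scene" or "top"; returns (picture, depth): 480x640x3 uint8, red, green, blue; 480x640 float32, mm along the optical axis (not along the pixel's ray), 0 where there is no reading.
- eyes.get_calibration(name): a dict with "intrinsics" (3x3 intrinsics, pixels), "D" ([k1, k2, p1, p2, k3] as OpenCV has them; the pictures are not rectified), "R" (3x3) and "t" (3): a world point X has camera coordinates R X + t. Camera axes: x right, y down, z forward; pixel columns grow to the right and rows downward; lengths in mm; the calibration is good to about 2 mm. A picture is of the moment at which its call begins. get_calibration takes no time and is no camera call.
- job.hand_in(): hands the job in; it is judged then, once.
Trained networks look in the newest picture that a camera, given by its name, has taken for a name from the list of things; names that differ only in an ending like _2 or _b are one class to them, and where a whole thing is asked for, a point or a joint stands for the part that bears it (a point fixed in the world has none). Each returns a list of dicts, best first, with "confidence" (0 to 1); they miss things now and then, are a little off and sometimes report something else, mostly with a low value. They report only what shows in the picture. A call takes as long as a camera call.
- models.boxes_of(name, camera): "xyz" ([x, y, z] in mm, in world coordinates, good to about 4 mm: the middle of the surface that is visible of it).
- models.cut_out(name, camera): "pixels" (480x640 bool, what is visible of it).
- models.place_of(name, camera): "xyz" ([x, y, z] in mm, in world coordinates, good to about 4 mm: a listed point, or the origin of a listed thing).
The state is a dict: "time": time; "joint_pos": joint angles; "qd": joint speeds; "joint_efforts": joint torques, N m; "tool_pos": TCP position; "tcp_rot": TCP orientation; "ft_force": force on the tool from outside, world axes, zero at the start; "wrist_torque": the same for the moment, N m; "finger_gap": finger opening in mm; "grip_force": force on a finger pad.
Only numpy, scipy, OpenCV 4.12 (cv2) and the standard library are available. Lean on these libraries where they do the work, as an engineer would, in place of code of your own. Each camera call takes 0.05 s, during which the arm holds its last target. There are 200 camera calls.

### The job

Make up two kits from the things standing on the board over the sink: the spice jars with the pink cap and with the beige cap go into the blue tray, and the salt shaker and the egg timer go into the yellow tray. Stand each one upright in the middle of a compartment of its own (either compartment of its tray will do). Leave the white-capped and the green-topped jar standing where they are.

Things in the scene. Friction and masses are not known exactly. Their poses are not given: they have to be found in the camera images.
- spice_tray: Blue tray, 90 x 174 mm, two square compartments side by side, 78 x 78 mm inside, cork floors 6 mm above its underside, lips 5 mm above the floors. Fixed on the dark plank board over the sink (top 18 mm above the worktop), on which the stock stands too. Origin at the centre of its underside, z up, y along its length; compartment centres at y = -42 and +42 mm, x = 0.
- egg_tray: Yellow tray, 90 x 174 mm, two square compartments side by side, 78 x 78 mm inside, cork floors 6 mm above its underside, lips 5 mm above the floors. Fixed on the dark plank board over the sink (top 18 mm above the worktop), on which the stock stands too. Origin at the centre of its underside, z up, y along its length; compartment centres at y = -42 and +42 mm, x = 0.
- pink_jar: Glass spice jar with a dull pink cap, 46 mm across, 98 mm high; the round cap, 45 mm in diameter, takes up the top 20 mm. Origin at the centre of its underside, z up; it stands upright at the start, at any yaw. About 0.11 kg.
- beige_jar: Glass spice jar with a beige cap, 44 mm across, 100 mm high; the round cap, 43 mm in diameter, takes up the top 20 mm. (Not the beige domed kitchen timer.) Origin at the centre of its underside, z up; it stands upright at the start, at any yaw. About 0.11 kg.
- green_jar: Glass spice jar of dark contents with a pale cap that has a dark green top, 40 mm across, 101 mm high; the round cap, 40 mm in diameter, takes up the top 20 mm. Not wanted in any kit: it is to stay where it is. Origin at the centre of its underside, z up; it stands upright at the start, at any yaw. About 0.11 kg.
- white_jar: Glass spice jar with a white cap, 47 mm across, 98 mm high. Not wanted in any kit: it is to stay where it is. Origin at the centre of its underside, z up; it stands upright at the start, at any yaw. About 0.11 kg.
- salt_shaker: Salt shaker: glass body 43 mm across at 20 to 38 mm above its underside, tapering above that to a pale grey domed cap 34 mm across; 90 mm high in all. Best gripped about 32 mm up. It may lean up to 2 degrees as it stands. Origin at the centre of its underside, z up; it stands upright at the start, at any yaw. About 0.11 kg.
- egg_timer: Wind-up kitchen timer, a smooth beige dome, round, 60 mm in diameter at its widest (about 20 mm up), 48 mm high; it narrows slowly above that and can be gripped 27 mm up. The dial does not turn. Origin at the centre of its underside, z up; stands upright at the start. About 0.11 kg.

How it is judged:
By the outcome, as a careful person would: the job done as asked, in the order asked, and still so for the second after the job is handed in, with the robot touching nothing.
It also fails if it takes over 99 s, if anything falls off the work surface, if the arm or the gripper's body presses on something with over 40 N, if the wrist force passes 120 N, or if a joint passes its speed limit or range.

## Working session

There is one attempt and no reset: what is moved stays moved. The work goes in short steps, Python scripts to look and compute and a tool call to move; the robot and the scene stay as the last step left them, time stands still between calls to the robot, and variables do not carry over. Pictures are saved under pics/ and viewed, at most 14 in all, crops included, and the job is handed in when it is done.

Besides the shell and the picture viewer there is one more tool, called after "Request:" as name(argument=value, ...), one argument or row to a line, values as JSON. apply_moves: Moves the arm, as the interface text tells. Its arguments: {"type":"object","properties":{"rows":{"type":"array"},"fingers":{"type":"number"},"grip_force":{"type":"number"}},"required":["rows"]}

```bash
mkdir -p pics; cat > h.py <<'E'
from bench import sense, eyes, job, models
import numpy as np, cv2
from scipy.spatial.transform import Rotation as Ro
N=["spice_tray","egg_tray","pink_jar","beige_jar","green_jar","white_jar","salt_shaker","egg_timer"]
def save(c,f):
    p,d=eyes.snapshot(c); cv2.imwrite(f"pics/{f}.png",p[:,:,::-1]); return p,d
def world(c,d,mask):
    k=eyes.get_calibration(c); v,u=np.nonzero(mask&(d>0))
    n=cv2.undistortPoints(np.stack([u,v],1).astype(np.float64)[:,None],np.array(k["intrinsics"]),np.array(k["D"]))[:,0]
    z=d[v,u]; P=np.c_[n*z[:,None],z]
    return (P-np.array(k["t"]))@np.array(k["R"])
E
python3 - <<'E'
from h import *
s=sense(); print({k:np.round(v,2) for k,v in s.items()})
for c in ["top","scene"]:
    p,d=save(c,c+"0"); 
    k=eyes.get_calibration(c); print(c,"campos",np.round(-np.array(k["R"]).T@k["t"]))
    for n in N:
        r=models.place_of(n,c); print(n,[(np.round(q["xyz"]),round(q["confidence"],2)) for q in r[:3]])
        r=models.cut_out(n,c)
        if r:
            P=world(c,d,r[0]["pixels"]); t=np.percentile(P[:,2],97); Q=P[P[:,2]>t-8]
            print("   cut",round(r[0]["confidence"],2),len(P),"top",round(t),"ctr",np.round(Q.mean(0)), np.round((Q.max(0)+Q.min(0))/2),np.round(np.ptp(P,axis=0)))
E
```

```text
{'time': np.float64(0.0), 'joint_pos': array([59.45,  7.52, 85.33, -0.  , 87.26, -4.89]), 'qd': array([-0.07, -0.04,  0.05,  0.1 ,  0.01,  0.06]), 'joint_efforts': array([-0.000e+00, -5.694e+01, -5.006e+01, -0.000e+00,  2.000e-02,
        0.000e+00]), 'tool_pos': array([259.49, 540.36, 230.23]), 'tcp_rot': array([-1.7989e+02, -1.0000e-02,  1.5434e+02]), 'ft_force': array([-1.09, -0.16,  0.92]), 'wrist_torque': array([-0.06, -0.05,  0.01]), 'grip_force': np.float64(0.0), 'finger_gap': np.float64(85.35)}
top campos [364. 189. 888.]
spice_tray [(array([617.,  79.,  20.]), 0.88)]
   cut 0.8 4061 top 30 ctr [614.  80.  25.] [614.  79.  27.] [140. 191.  18.]
egg_tray [(array([366., 218.,  20.]), 0.66), (array([522., 247.,  19.]), 0.63), (array([614., 358.,  18.]), 0.48)]
   cut 0.93 4320 top 30 ctr [517. 247.  25.] [516. 248.  28.] [187. 170.  24.]
pink_jar [(array([413., 136.,  18.]), 0.75)]
   cut 0.63 600 top 119 ctr [413. 138. 116.] [413. 138. 115.] [ 53.  54. 123.]
beige_jar [(array([615., 360.,  20.]), 0.79)]
   cut 0.94 827 top 120 ctr [616. 356. 118.] [617. 357. 117.] [120.  52. 27
[... 1069 characters left out ...]
9.,  17.]), 0.73), (array([616.,  79.,  16.]), 0.49)]
   cut 0.69 1027 top 120 ctr [605. 358. 119.] [436. 405. 229.] [395. 137. 325.]
green_jar [(array([657., 274.,  18.]), 0.94)]
   cut 0.48 1078 top 120 ctr [604. 359. 121.] [436. 404. 229.] [590. 210. 433.]
white_jar [(array([368., 218.,  18.]), 0.64)]
   cut 0.78 1897 top 117 ctr [362. 219. 116.] [365. 217. 114.] [123.  90. 102.]
salt_shaker [(array([456.,  65.,  21.]), 0.86), (array([412., 140.,  16.]), 0.64)]
   cut 0.68 563 top 107 ctr [447.  67. 104.] [448.  65. 104.] [72. 77. 89.]
egg_timer [(array([615., 360.,  21.]), 0.69), (array([496., -13.,  18.]), 0.63)]
   cut 0.78 369 top 66 ctr [486.  -7.  63.] [489.  -9.  63.] [45. 43. 42.]
```

```bash
python3 - <<'E'
from h import *
for c in ["top","scene"]:
    p,d=eyes.snapshot(c)
    for n in ["spice_tray","egg_tray"]:
        r=models.cut_out(n,c); P=world(c,d,r[0]["pixels"]); Q=P[(P[:,2]>18)&(P[:,2]<36)]
        m=np.median(Q,0); Q=Q[np.linalg.norm(Q[:,:2]-m[:2],axis=1)<115]
        print(c,n,[np.round(x,1) for x in cv2.minAreaRect(Q[:,:2].astype(np.float32))], np.round(Q.mean(0)))
p,d=eyes.snapshot("top")
H=world("top",d,np.ones(d.shape,bool)); 
# height map: tall things (excluding gripper)
Q=H[H[:,2]>45]; 
import collections
g=collections.Counter(map(tuple,(Q[:,:2]//40*40).astype(int)))
mx={k:int(Q[(Q[:,:2]//40*40==k).all(1),2].max()) for k,v in g.items() if v>15}
print(sorted(mx.items()))
E
```

```text
top spice_tray [array([614.3,  80. ]), array([ 90.7, 172.6]), np.float64(17.4)] [614.  80.  25.]
top egg_tray [array([518.2, 248.3]), array([175.1,  90.4]), np.float64(35.7)] [517. 247.  25.]
scene spice_tray [array([610.9,  81. ]), array([ 91.5, 177.4]), np.float64(17.5)] [608.  86.  25.]
scene egg_tray [array([518.4, 243.6]), array([174.4, 103.9]), np.float64(35.1)] [513. 249.  25.]
[((np.int64(40), np.int64(-200)), 75), ((np.int64(80), np.int64(-200)), 165), ((np.int64(80), np.int64(-160)), 202), ((np.int64(120), np.int64(-160)), 327), ((np.int64(160), np.int64(-160)), 370), ((np.int64(160), np.int64(-120)), 451), ((np.int64(200), np.int64(-120)), 528), ((np.int64(200), np.int64(-80)), 431), ((np.int64(200), np.int64(440)), 349), ((np.int64(200), np.int64(480)), 402), ((np.int64(240), np.int64(-160)), 475), ((np.int64(240), np.int64(-120)), 530), ((np.int64(240), np.int64(-80)), 526), ((np.int64(240), np.int64(400)), 566), ((np.int64(240), np.int64(440)), 350), ((np.int64(240), np.int64(480)), 423), ((np.int64(240), np.int64(520)), 338), ((np.int64(240), np.int64(560)), 268), ((np
[... 5087 characters left out ...]
 ((np.int64(880), np.int64(160)), 149), ((np.int64(880), np.int64(200)), 171), ((np.int64(880), np.int64(240)), 172), ((np.int64(880), np.int64(280)), 171), ((np.int64(880), np.int64(360)), 198), ((np.int64(880), np.int64(400)), 231), ((np.int64(880), np.int64(440)), 246), ((np.int64(920), np.int64(-400)), 219), ((np.int64(920), np.int64(80)), 139), ((np.int64(920), np.int64(120)), 103), ((np.int64(920), np.int64(160)), 144), ((np.int64(920), np.int64(200)), 146), ((np.int64(920), np.int64(240)), 97), ((np.int64(920), np.int64(320)), 167), ((np.int64(920), np.int64(360)), 188), ((np.int64(960), np.int64(240)), 63), ((np.int64(960), np.int64(280)), 117), ((np.int64(960), np.int64(320)), 121)]
```

View pics/top0.png

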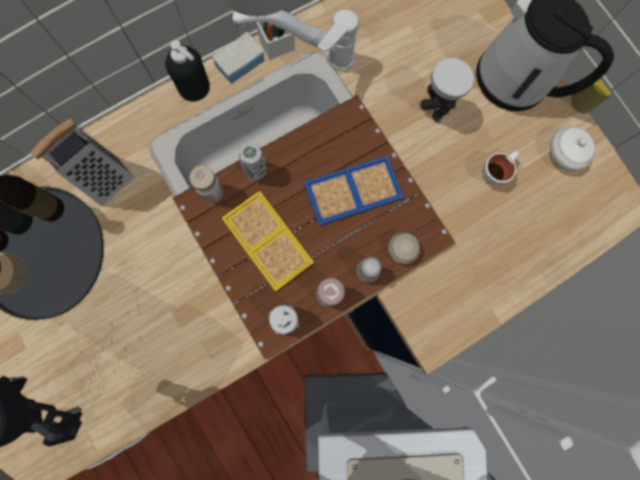

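View pics/scene0.png

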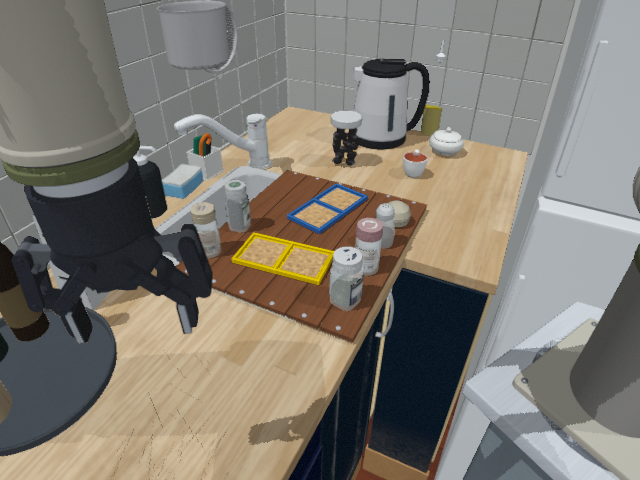

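```bash
cat >> h.py <<'E'
def pose(ang,tilt=0):
    # tool y along ang (deg, world); tool z down, tilted by `tilt` deg about tool y
    a=np.radians(ang); y=np.array([np.cos(a),np.sin(a),0]); z=np.array([0,0,-1.])
    return Ro.from_matrix(np.c_[np.cross(y,z),y,z])*Ro.from_rotvec([0,np.radians(tilt),0])
def plan(wps,start=None):
    """wps: (xyz, ang, tilt, nrows); prints calls of 5 rows"""
    s=sense()
    p=np.array(s["tool_pos"]); R=Ro.from_euler("xyz",s["tcp_rot"],degrees=True)
    if start: p,R=np.array(start[0],float),pose(*start[1:])
    out=[]
    for x,ang,tilt,n in wps:
        T=pose(ang,tilt)
        for i in range(n,0,-1):
            d=np.round(R.inv().apply((np.array(x)-p)/i)); rv=(R.inv()*T).as_rotvec()/i
            rv=np.round(rv,3); p=p+R.apply(d); R=R*Ro.from_rotvec(rv); out.append([*map(int,d),*map(float,rv)])
    while len(out)%5: out.append([0]*6)
    for i in range(0,len(out),5): print(str(out[i:i+5]).replace("0.0,","0,").replace("0.0]","0]"))
    print("end",np.round(p,1),"now",np.round(s["tool_pos"],1),round(float(s["time"]),2))
E
python3 -c "
from h import *
plan([((411,137,180),28.8,0,9),((411,137,77),28.8,0,4)])"
```

```text
[[-35, -33, 6, -0, -0, 0.069], [-37, -31, 6, -0, -0, 0.069], [-39, -28, 6, -0, -0, 0.069], [-41, -25, 6, -0, -0, 0.069], [-42, -23, 5, -0, -0, 0.069]]
[[-44, -20, 6, -0, -0, 0.069], [-45, -16, 5, -0, -0, 0.069], [-45, -13, 6, -0, -0, 0.069], [-47, -11, 5, -0, -0, 0.068], [0, 0, 26, -0, 0, 0]]
[[0, 0, 26, -0, 0, 0], [0, 0, 26, -0, 0, 0], [0, 0, 25, -0, 0, 0], [0, 0, 0, 0, 0, 0], [0, 0, 0, 0, 0, 0]]
end [410.8 136.7  77.3] now [259.8 540.9 231.3] 2.05
```

Request:
apply_moves(
  rows=[
    [-35,-33,6,0,0,0.069],
    [-37,-31,6,0,0,0.069],
    [-39,-28,6,0,0,0.069],
    [-41,-25,6,0,0,0.069],
    [-42,-23,5,0,0,0.069],
  ],
  fingers=85,
  grip_force=40,
)

```text
time: 2.68
tool_pos: [344.8, 314.6, 202.2]
tcp_rot: [180.0, 0.0, 134.5]
ft_force: [-0.2, 0.3, 0.5]
finger_gap: 84.9
grip_force: 0.0
```

Request:
apply_moves(
  rows=[
    [-44,-20,6,0,0,0.069],
    [-45,-16,5,0,0,0.069],
    [-45,-13,6,0,0,0.069],
    [-47,-11,5,0,0,0.068],
    [0,0,0,0,0,0],
  ],
)

```text
time: 3.3
tool_pos: [411.4, 134.0, 180.1]
tcp_rot: [-180.0, 0.0, 118.5]
ft_force: [0.4, 0.3, 1.0]
finger_gap: 85.2
grip_force: 0.0
```

```bash
python3 -c "
from h import *
save('scene','s1')
plan([((411,137,77),28.8,0,4)])
save('top','t1')"
```

```text
[[0, 0, 26, 0, -0, -0.001], [0, 0, 26, 0, -0, -0.001], [1, 0, 26, 0, -0, -0], [0, 1, 25, 0, -0, -0.001], [0, 0, 0, 0, 0, 0]]
end [411.5 137.   77.3] now [411.1 135.6 180.3] 3.35
```

View pics/s1.png

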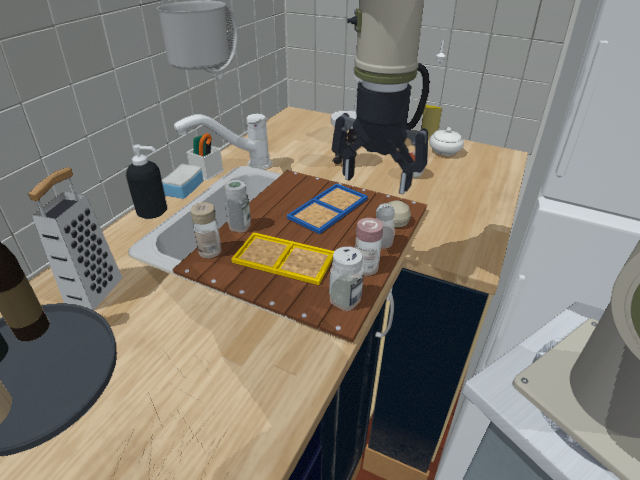

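The gripper hangs over the pink cap at pixel (369,230), with its fingertips at (347,178) and (405,185). I'll descend and close.

Request:
apply_moves(
  rows=[
    [0,0,26,0,0,0],
    [0,0,26,0,0,0],
    [-1,0,26,0,0,0],
    [0,1,25,0,0,0],
    [0,0,0,0,0,0],
  ],
)

```text
time: 4.03
tool_pos: [410.1, 137.3, 75.6]
tcp_rot: [-179.8, -0.1, 119.0]
ft_force: [-0.6, -0.2, 0.3]
finger_gap: 84.5
grip_force: 0.0
```

Request:
apply_moves(
  rows=[
    [0,0,0,0,0,0],
    [0,0,0,0,0,0],
    [0,0,0,0,0,0],
    [0,0,0,0,0,0],
    [0,0,0,0,0,0],
  ],
  fingers=35,
)

```text
time: 4.65
tool_pos: [413.2, 136.6, 78.8]
tcp_rot: [179.9, 0.0, 118.8]
ft_force: [-2.4, -0.1, 6.5]
finger_gap: 44.2
grip_force: 40.4
```

```bash
python3 -c "
from h import *
s=sense();print(s['finger_gap'],s['grip_force'],s['ft_force'],s['wrist_torque'])
p,d=save('scene','s2')
z=s['tool_pos'][2]
plan([((411,137,z+40),28.8,0,2),((601,120,z+40),22,0,5),((601,120,z+6.5),22,0,2)])"
```

```text
44.21605166637334 40.380871295928955 [-2.39668473 -0.0818284   6.53389528] [ 0.0649848   0.29279941 -0.00412741]
[[1, -1, -20, 0.001, 0, 0], [0, -1, -20, 0.001, 0, 0], [-21, 32, 0, 0, 0, 0.024], [-21, 32, 0, 0, 0, 0.024], [-20, 33, 0, 0, 0, 0.024]]
[[-19, 33, 0, 0, 0, 0.023], [-17, 33, 0, 0.001, 0, 0.024], [0, 0, 17, -0, 0, -0], [0, 0, 17, -0, 0, -0], [0, 0, 0, 0, 0, 0]]
end [600.6 120.2  85. ] now [413.3 136.6  78.9] 4.7
```

Request:
apply_moves(
  rows=[
    [0,-1,-20,0,0,0],
    [0,-1,-20,0,0,0],
    [-21,32,0,0,0,0.024],
    [-21,32,0,0,0,0.024],
    [-20,33,0,0,0,0.024],
  ],
)

```text
time: 5.32
tool_pos: [526.5, 124.8, 117.8]
tcp_rot: [180.0, 0.0, 114.6]
ft_force: [0.7, -0.1, -0.1]
finger_gap: 43.8
grip_force: 41.1
```

Request:
apply_moves(
  rows=[
    [-19,33,0,0,0,0.023],
    [-17,33,0,0,0,0.024],
    [0,0,12,0,0,0],
    [0,0,12,0,0,0],
    [0,0,0,0,0,0],
  ],
)

```text
time: 5.95
tool_pos: [597.7, 119.0, 91.2]
tcp_rot: [-179.8, -0.1, 112.0]
ft_force: [0.1, 0.2, -0.5]
finger_gap: 44.1
grip_force: 41.3
```

```bash
python3 -c "
from h import *
s=sense();print(s['finger_gap'],s['grip_force'],s['ft_force'])
p,d=save('scene','s3')
for c in ['scene','top']:
  if c=='top': save('top','t3')
  for n in ['pink_jar','salt_shaker']: print(c,[(np.round(q['xyz']),round(q['confidence'],2)) for q in models.place_of(n,c)[:2]])
plan([((601,120,85.5),22,0,2)])"
```

```text
44.06639726280988 41.34273648262024 [ 0.12133866  0.20806416 -0.4603747 ]
scene [(array([594., 120.,  29.]), 0.64)]
scene [(array([454.,  64.,  21.]), 0.77), (array([368., 216.,  18.]), 0.63)]
top []
top []
[[0, 0, 4, 0.001, 0, 0], [1, 1, 5, 0, 0, 0], [0, 0, 0, 0, 0, 0], [0, 0, 0, 0, 0, 0], [0, 0, 0, 0, 0, 0]]
end [600.8 120.5  85.1] now [600.3 119.2  94.1] 6.25
```

View pics/s3.png

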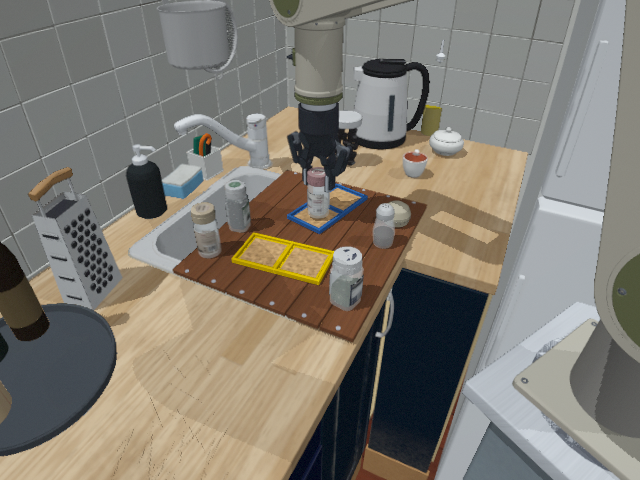

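The pink jar, its base at pixel (318,215), hangs over the left blue compartment. I'll lower it and let go.

Request:
apply_moves(
  rows=[
    [0,0,3,0,0,0],
    [0,1,3,0,0,0],
    [0,0,2,0,0,0],
    [0,0,0,0,0,0],
    [0,0,0,0,0,0],
  ],
)

```text
time: 6.88
tool_pos: [600.9, 119.4, 85.2]
tcp_rot: [-180.0, -0.0, 112.0]
ft_force: [-0.1, 0.5, -1.5]
finger_gap: 43.9
grip_force: 41.5
```

Request:
apply_moves(
  rows=[
    [0,0,0,0,0,0],
    [0,0,0,0,0,0],
    [0,0,0,0,0,0],
    [0,0,0,0,0,0],
    [0,0,0,0,0,0],
  ],
  fingers=85,
)

```text
time: 7.5
tool_pos: [601.0, 119.4, 85.3]
tcp_rot: [180.0, 0.0, 112.0]
ft_force: [0.0, -0.5, -0.1]
finger_gap: 85.0
grip_force: 0.0
```

```bash
python3 -c "
from h import *
s=sense();print(s['finger_gap'],s['grip_force'],s['ft_force'])
plan([((601,120,185),22,0,2),((615,358,185),28.8,0,5),((615,358,79),28.8,0,3)])"
```

```text
85.03426682952693 0.0 [ 0.0028483  -0.49362354 -0.14661692]
[[0, 0, -50, 0, 0, 0], [1, 0, -50, 0, 0, 0], [43, 20, 0, 0, 0, -0.024], [42, 22, 0, 0, 0, -0.024], [42, 23, 0, 0, 0, -0.024]]
[[42, 23, 0, 0, 0, -0.023], [41, 25, 0, 0, 0, -0.024], [0, 0, 35, 0, 0, 0], [0, 0, 36, 0, 0, 0], [0, 0, 35, 0, 0, 0]]
end [615.3 358.5  79.3] now [601.  119.4  85.3] 7.5
```

Request:
apply_moves(
  rows=[
    [0,0,-50,0,0,0],
    [1,0,-50,0,0,0],
    [43,20,0,0,0,-0.024],
    [42,22,0,0,0,-0.024],
    [42,23,0,0,0,-0.024],
  ],
)

```text
time: 8.12
tool_pos: [610.0, 264.0, 185.6]
tcp_rot: [180.0, 0.0, 116.1]
ft_force: [1.0, -0.6, 0.4]
finger_gap: 85.2
grip_force: 0.0
```

Request:
apply_moves(
  rows=[
    [42,23,0,0,0,-0.023],
    [41,25,0,0,0,-0.024],
    [0,0,10,0,0,0],
    [0,0,0,0,0,0],
    [0,0,0,0,0,0],
  ],
)

```text
time: 8.75
tool_pos: [615.5, 357.2, 175.2]
tcp_rot: [-180.0, 0.0, 118.7]
ft_force: [-0.8, -0.1, 0.2]
finger_gap: 84.9
grip_force: 0.0
```

```bash
python3 -c "
from h import *
p,d=save('scene','s4')
for n in ['pink_jar','beige_jar','salt_shaker']: print([(np.round(q['xyz']),round(q['confidence'],2)) for q in models.place_of(n,'scene')[:2]])
plan([((615,358,79),28.8,0,4)])"
```

```text
[(array([596., 121.,  25.]), 0.6)]
[(array([614., 361.,  22.]), 0.75), (array([369., 218.,  16.]), 0.45)]
[(array([456.,  62.,  22.]), 0.59)]
[[0, 0, 24, 0, 0, -0], [0, 0, 24, 0, 0, -0], [0, 0, 25, 0, 0, -0], [1, -1, 24, 0.001, 0, -0.001], [0, 0, 0, 0, 0, 0]]
end [614.5 358.1  79. ] now [615.8 357.7 176. ] 8.95
```

View pics/s4.png

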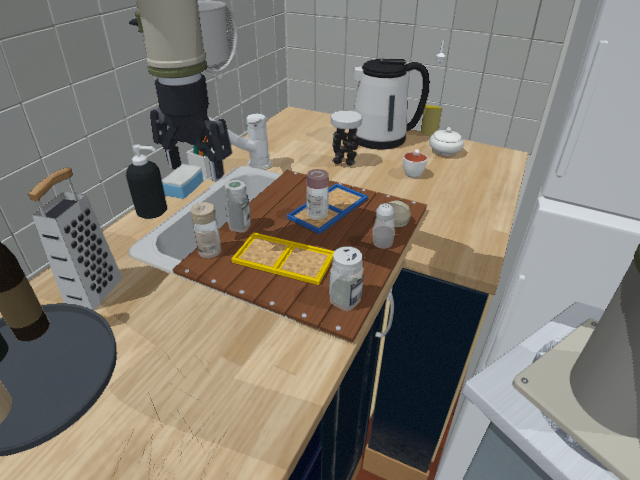

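The pink jar stands in the left blue compartment (317,213). The gripper is above the beige jar (206,225).

Request:
apply_moves(
  rows=[
    [0,0,24,0,0,0],
    [0,0,24,0,0,0],
    [0,0,25,0,0,0],
    [1,0,24,0,0,0],
    [0,0,0,0,0,0],
  ],
)

```text
time: 9.57
tool_pos: [613.2, 358.1, 75.7]
tcp_rot: [-179.7, -0.0, 118.8]
ft_force: [0.0, -0.5, -0.0]
finger_gap: 84.9
grip_force: 0.0
```

Request:
apply_moves(
  rows=[
    [0,0,0,0,0,0],
    [0,0,0,0,0,0],
    [0,0,0,0,0,0],
    [0,0,0,0,0,0],
    [0,0,0,0,0,0],
  ],
  fingers=33,
)

```text
time: 10.2
tool_pos: [615.7, 359.7, 80.3]
tcp_rot: [179.9, 0.0, 118.8]
ft_force: [-1.8, -0.5, 6.4]
finger_gap: 42.0
grip_force: 40.2
```

```bash
python3 -c "
from h import *
s=sense();print(s['finger_gap'],s['grip_force'],s['ft_force'],s['tool_pos'])
plan([((613,357,210),28.8,0,3),((626,40,210),22,0,7)])"
```

```text
41.990773194128415 40.20312123466283 [-1.78917918 -0.46491233  6.36561535] [615.73244116 359.70627807  80.2952569 ]
[[0, -1, -43, 0.001, 0, 0], [-1, -1, -43, 0.001, 0, 0], [0, -2, -44, 0, 0, 0], [-41, -20, 0, 0, 0, 0.017], [-41, -19, 0, 0, 0, 0.017]]
[[-41, -19, 0, 0, 0, 0.017], [-41, -18, 0, 0, 0, 0.017], [-42, -17, 0, 0, 0, 0.017], [-42, -17, 0, 0, 0, 0.017], [-43, -16, 0, 0, 0, 0.017]]
end [626.3  39.9 210.3] now [615.7 359.7  80.3] 10.2
```

Request:
apply_moves(
  rows=[
    [0,0,-43,0,0,0],
    [0,-1,-43,0,0,0],
    [0,-2,-44,0,0,0],
    [-41,-20,0,0,0,0.017],
    [-41,-19,0,0,0,0.017],
  ],
)

```text
time: 10.82
tool_pos: [617.1, 266.8, 209.7]
tcp_rot: [179.9, 0.0, 116.9]
ft_force: [0.4, -0.6, -1.5]
finger_gap: 41.8
grip_force: 41.0
```

Request:
apply_moves(
  rows=[
    [-41,-19,0,0,0,0.017],
    [-41,-18,0,0,0,0.017],
    [-42,-17,0,0,0,0.017],
    [-42,-17,0,0,0,0.017],
    [-43,-16,0,0,0,0.017],
  ],
)

```text
time: 11.45
tool_pos: [625.9, 39.5, 208.6]
tcp_rot: [180.0, 0.0, 112.0]
ft_force: [0.5, -0.0, -0.8]
finger_gap: 41.8
grip_force: 41.0
```

Request:
apply_moves(
  rows=[
    [0,0,35,0,0,0],
    [0,0,35,0,0,0],
    [0,0,30,0,0,0],
    [0,0,10,0,0,0],
    [0,0,0,0,0,0],
  ],
)

```text
time: 12.08
tool_pos: [625.7, 41.0, 98.2]
tcp_rot: [-180.0, -0.0, 112.0]
ft_force: [0.4, -0.1, -1.7]
finger_gap: 41.9
grip_force: 41.0
```

```bash
python3 -c "
from h import *
p,d=save('scene','s5')
s=sense();print(s['finger_gap'],s['grip_force'],s['ft_force'],s['tool_pos'])
for n in ['pink_jar','beige_jar']: print([(np.round(q['xyz']),round(q['confidence'],2)) for q in models.place_of(n,'scene')[:2]])
plan([((626,40,86.5),22,0,3)])"
```

```text
41.901518786186934 41.02522106026299 [ 0.42357509  0.63471208 -0.78469711] [626.53651154  41.01863009  99.40191866]
[(array([600., 123.,  23.]), 0.62)]
[(array([626.,  42.,  38.]), 0.87)]
[[0, -1, 5, 0.001, 0, 0], [0, 0, 4, 0.001, 0.001, 0], [0, -1, 5, 0.001, 0, 0], [0, 0, 0, 0, 0, 0], [0, 0, 0, 0, 0, 0]]
end [625.4  40.2  86.3] now [627.2  41.  100.4] 12.22
```

Request:
apply_moves(
  rows=[
    [0,-1,5,0,0,0],
    [0,0,5,0,0,0],
    [0,0,3,0,0,0],
    [0,0,1,0,0,0],
    [0,0,0,0,0,0],
  ],
)

```text
time: 12.85
tool_pos: [625.2, 40.4, 86.3]
tcp_rot: [180.0, 0.0, 112.0]
ft_force: [-8.0, -0.3, 13.9]
finger_gap: 41.7
grip_force: 42.8
```

Request:
apply_moves(
  rows=[
    [0,0,0,0,0,0],
    [0,0,0,0,0,0],
    [0,0,0,0,0,0],
    [0,0,0,0,0,0],
    [0,0,0,0,0,0],
  ],
  fingers=85,
)

```text
time: 13.48
tool_pos: [625.0, 40.6, 84.2]
tcp_rot: [-180.0, -0.0, 112.0]
ft_force: [-0.4, 0.3, -0.2]
finger_gap: 84.7
grip_force: 0.0
```

Request:
apply_moves(
  rows=[
    [0,0,-40,0,0,0],
    [0,0,-40,0,0,0],
    [0,0,-30,0,0,0],
    [0,0,0,0,0,0],
    [0,0,0,0,0,0],
  ],
  fingers=60,
)

```text
time: 14.1
tool_pos: [624.6, 40.6, 193.3]
tcp_rot: [-179.9, -0.0, 112.0]
ft_force: [-0.9, -0.4, -0.2]
finger_gap: 59.9
grip_force: 0.0
```

```bash
python3 - <<'E'
from h import *
p,d=save('scene','s6')
for n in ['pink_jar','beige_jar','salt_shaker','egg_timer']: print([(np.round(q['xyz']),round(q['confidence'],2)) for q in models.place_of(n,'scene')[:2]])
s=sense();print(s['finger_gap'],s['joint_pos'])
# salt grasp: centre C at 34 mm up, tool y along row, tilted
C=np.array([453.5,64,18+36.])
for a in (-61,119):
  for t in (40,-40):
    R=pose(a,t); z=R.apply([0,0,1]); print(a,t,np.round(z,2),np.round(C+19*z))
E
```

```text
[(array([598., 122.,  23.]), 0.58)]
[(array([623.,  43.,  25.]), 0.66)]
[(array([454.,  65.,  20.]), 0.85)]
[(array([497., -11.,  19.]), 0.81)]
59.716489771543124 [-9.75783460e-01  1.26378980e+01  8.35230738e+01  6.05976837e-04
  8.39684441e+01 -2.29786313e+01]
-61 40 [ 0.56  0.31 -0.77] [464.  70.  39.]
-61 -40 [-0.56 -0.31 -0.77] [443.  58.  39.]
119 40 [-0.56 -0.31 -0.77] [443.  58.  39.]
119 -40 [ 0.56  0.31 -0.77] [464.  70.  39.]
```

```bash
python3 -c "
from h import *
plan([((520,50,215),-25,-15,6),((443,58,160),-61,-40,7)])"
```

```text
[[8, -16, -4, 0.018, -0.041, 0.136], [6, -16, -4, 0.017, -0.041, 0.136], [3, -17, -3, 0.017, -0.041, 0.136], [1, -18, -3, 0.018, -0.041, 0.136], [-2, -17, -3, 0.017, -0.041, 0.136]]
[[-5, -17, -3, 0.018, -0.042, 0.136], [-1, -10, 9, 0.042, -0.06, 0.08], [-2, -10, 9, 0.042, -0.06, 0.08], [-2, -10, 10, 0.042, -0.06, 0.08], [-2, -9, 10, 0.042, -0.06, 0.08]]
[[-2, -8, 10, 0.041, -0.06, 0.081], [-2, -8, 11, 0.042, -0.061, 0.08], [-2, -7, 12, 0.041, -0.06, 0.081], [0, 0, 0, 0, 0, 0], [0, 0, 0, 0, 0, 0]]
end [443.   58.3 159.5] now [624.3  40.6 192.8] 14.35
```

Request:
apply_moves(
  rows=[
    [8,-16,-4,0.018,-0.041,0.136],
    [6,-16,-4,0.017,-0.041,0.136],
    [3,-17,-3,0.017,-0.041,0.136],
    [1,-18,-3,0.018,-0.041,0.136],
    [-2,-17,-3,0.017,-0.041,0.136],
  ],
)

```text
time: 14.98
tool_pos: [537.3, 48.7, 212.0]
tcp_rot: [-179.2, 12.6, 72.7]
ft_force: [0.4, -0.2, -0.5]
finger_gap: 60.2
grip_force: 0.0
```

Request:
apply_moves(
  rows=[
    [-5,-17,-3,0.018,-0.042,0.136],
    [-1,-10,9,0.042,-0.06,0.08],
    [-2,-10,9,0.042,-0.06,0.08],
    [-2,-10,10,0.042,-0.06,0.08],
    [-2,-9,10,0.042,-0.06,0.08],
  ],
)

```text
time: 15.6
tool_pos: [476.0, 54.6, 183.7]
tcp_rot: [-177.8, 29.3, 45.4]
ft_force: [0.2, -0.3, 0.7]
finger_gap: 59.8
grip_force: 0.0
```

Request:
apply_moves(
  rows=[
    [-2,-8,10,0.041,-0.06,0.081],
    [-2,-8,11,0.042,-0.061,0.08],
    [-2,-7,12,0.041,-0.06,0.081],
    [0,0,0,0,0,0],
    [0,0,0,0,0,0],
  ],
)

```text
time: 16.23
tool_pos: [444.1, 58.2, 160.6]
tcp_rot: [179.9, 39.8, 29.1]
ft_force: [0.1, 0.1, -0.7]
finger_gap: 60.1
grip_force: 0.0
```

```bash
python3 -c "
from h import *
p,d=save('scene','s7')
print(sense()['tcp_rot'],pose(-61,-40).as_euler('xyz',True),sense()['joint_pos'])
for n in ['salt_shaker','egg_timer']: print([(np.round(q['xyz']),round(q['confidence'],2)) for q in models.place_of(n,'scene')[:2]])
plan([((443,58,38),-61,-40,4)])"
```

```text
[179.90635666  39.75635223  29.03637645] [180.  40.  29.] [ 10.4912348   24.60298152  81.44470471 -12.74287348 111.69538595
  70.75481224]
[(array([453.,  63.,  20.]), 0.87)]
[(array([495., -10.,  18.]), 0.93)]
[[19, 0, 24, 0.001, -0.001, -0], [20, 0, 24, 0, -0.001, -0], [19, 0, 24, 0.001, -0.001, -0], [20, 0, 24, 0, -0.002, -0], [0, 0, 0, 0, 0, 0]]
end [443.   57.5  37.7] now [444.3  58.4 161.4] 16.38
```

View pics/s7.png

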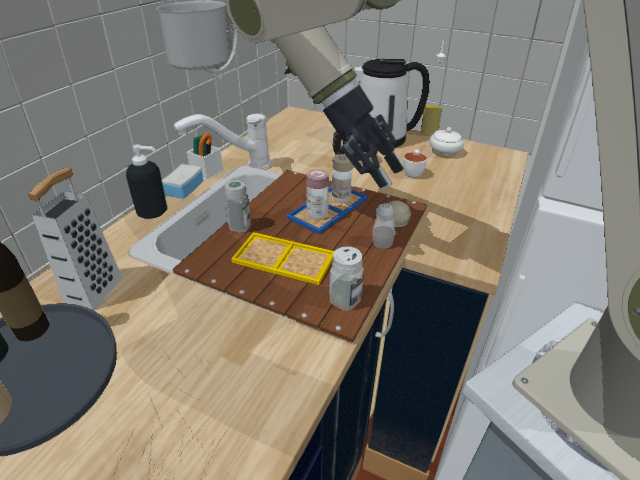

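Beige (342,178) and pink (317,197) stand in the blue tray. The tilted gripper is above the salt shaker (385,225).

Request:
apply_moves(
  rows=[
    [18,0,22,0,0,0],
    [18,0,22,0,0,0],
    [17,0,21,0,0,0],
    [8,0,9,0,0,0],
    [0,0,0,0,0,0],
  ],
)

```text
time: 17.0
tool_pos: [443.1, 57.8, 64.7]
tcp_rot: [179.9, 39.9, 29.0]
ft_force: [0.1, -0.7, -0.1]
finger_gap: 59.6
grip_force: 0.0
```

```bash
python3 -c "
from h import *
p,d=save('scene','s8')
cv2.imwrite('pics/s8c.png',cv2.resize(p[100:280,260:460,::-1],(800,720))[60:660])
print(sense()['ft_force'])
plan([((443,58,38),-61,-40,4)])"
```

```text
[-0.79762894  0.15427525  0.69856806]
[[4, 0, 5, 0, -0.001, -0], [4, 0, 5, 0, -0.001, -0], [5, 0, 6, 0.001, -0, -0], [4, 0, 5, 0, -0.001, -0.001], [0, 0, 0, 0, 0, 0]]
end [443.3  57.7  38.4] now [443.6  57.9  65.4] 17.05
```

View pics/s8c.png

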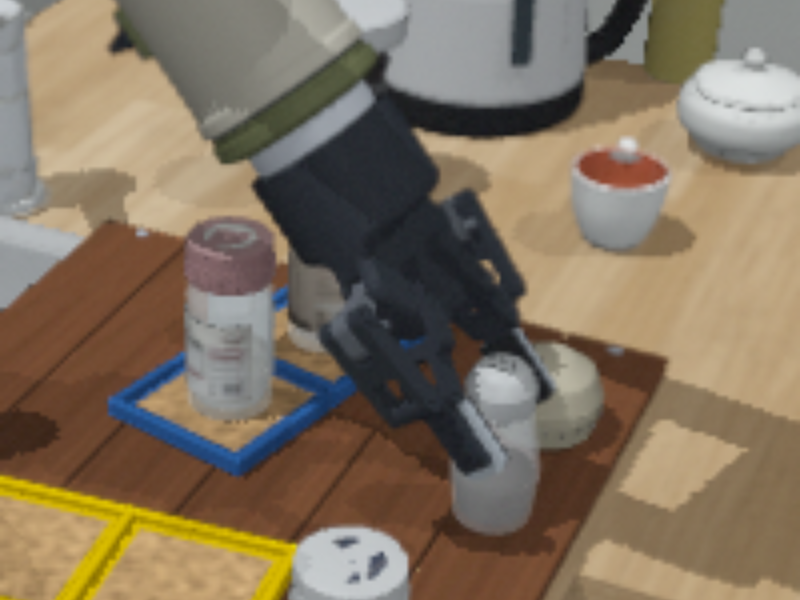

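The fingers straddle the shaker's cap, at crop (500,420), with the timer behind it untouched. I'll go down 27 mm more and close.

Request:
apply_moves(
  rows=[
    [4,0,5,0,0,0],
    [4,0,5,0,0,0],
    [5,0,6,0,0,0],
    [4,0,5,0,0,0],
    [0,0,0,0,0,0],
  ],
)

```text
time: 17.68
tool_pos: [442.3, 57.5, 36.9]
tcp_rot: [179.9, 40.0, 29.0]
ft_force: [-0.4, 0.0, -0.1]
finger_gap: 60.1
grip_force: 0.0
```

Request:
apply_moves(
  rows=[
    [0,0,0,0,0,0],
    [0,0,0,0,0,0],
    [0,0,0,0,0,0],
    [0,0,0,0,0,0],
    [0,0,0,0,0,0],
  ],
  fingers=33,
)

```text
time: 18.3
tool_pos: [443.2, 57.6, 38.0]
tcp_rot: [179.9, 39.8, 28.9]
ft_force: [1.7, 1.2, 3.7]
finger_gap: 41.3
grip_force: 40.8
```

```bash
python3 -c "
from h import *
s=sense();print(s['finger_gap'],s['grip_force'],s['ft_force'],s['tool_pos'])
x,y,z=s['tool_pos']
plan([((x,y,z+40),-61,-40,3)])"
```

```text
41.2685607926311 40.798723683692515 [1.69475126 1.20311993 3.6908741 ] [443.20806717  57.63504194  37.96240371]
[[-9, 0, -10, 0, -0.001, -0], [-8, 0, -10, 0.001, -0.001, -0.001], [-9, 0, -11, 0, -0.001, -0], [0, 0, 0, 0, 0, 0], [0, 0, 0, 0, 0, 0]]
end [443.1  57.6  78.4] now [443.2  57.6  38. ] 18.3
```

Request:
apply_moves(
  rows=[
    [-9,0,-11,0,0,0],
    [-10,0,-12,0,0,0],
    [-10,0,-12,0,0,0],
    [-10,0,-11,0,0,0],
    [0,0,0,0,0,0],
  ],
)

```text
time: 18.92
tool_pos: [443.5, 57.6, 99.5]
tcp_rot: [179.8, 39.7, 28.9]
ft_force: [-0.5, 0.4, -1.5]
finger_gap: 41.3
grip_force: 40.7
```

```bash
python3 -c "
from h import *
p,d=save('scene','s9')
cv2.imwrite('pics/s9c.png',cv2.resize(p[100:280,260:460,::-1],(800,720))[60:660])
s=sense();print(s['finger_gap'],s['grip_force'],s['ft_force'],s['tool_pos'])
for n in ['salt_shaker','egg_timer','white_jar']: print([(np.round(q['xyz']),round(q['confidence'],2)) for q in models.place_of(n,'scene')[:2]])
x,y,z=s['tool_pos']
plan([((484-10.3,223-6.7,z),-58,-40,5)])"
```

```text
41.353229579686584 40.64919687341899 [ 0.04326605  0.11973212 -1.10500232] [442.99087869  57.53290953  98.59317276]
[(array([455.,  65.,  85.]), 0.65)]
[(array([496.,  -9.,  19.]), 0.87)]
[(array([368., 218.,  15.]), 0.6), (array([455.,  63.,  82.]), 0.53)]
[[16, -25, -14, -0.007, -0, -0.008], [16, -24, -14, -0.006, -0, -0.008], [16, -24, -14, -0.007, -0, -0.008], [17, -24, -14, -0.006, -0.001, -0.008], [16, -24, -14, -0.007, -0, -0.009]]
end [473.7 215.8  98.9] now [442.   57.4  97.4] 19.12
```

View pics/s9c.png

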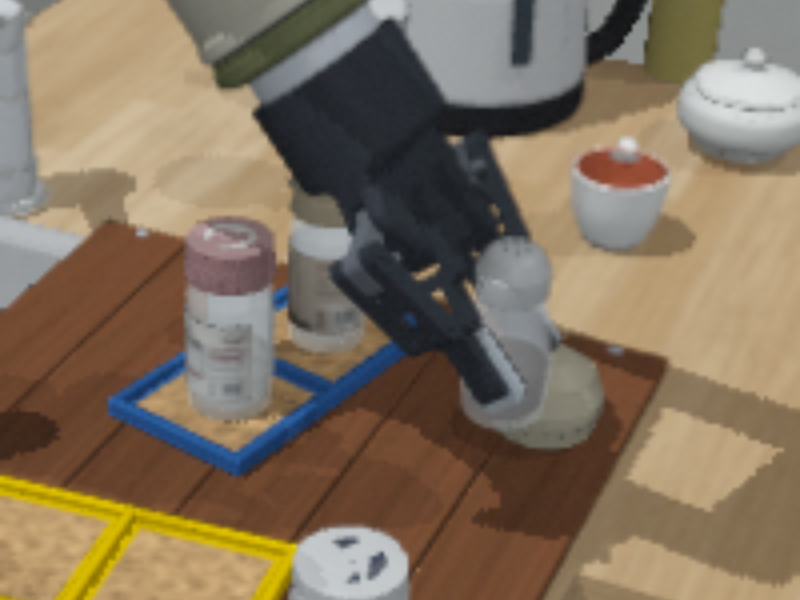

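The shaker is held and looks as upright as it stood, its base at crop (505,415).

Request:
apply_moves(
  rows=[
    [16,-25,-14,-0.007,0,-0.008],
    [16,-24,-14,-0.006,0,-0.008],
    [16,-24,-14,-0.007,0,-0.008],
    [17,-24,-14,-0.006,0,-0.008],
    [16,-24,-14,-0.007,0,-0.009],
  ],
)

```text
time: 19.75
tool_pos: [473.8, 216.6, 98.7]
tcp_rot: [180.0, 40.0, 32.0]
ft_force: [0.1, 0.1, -0.6]
finger_gap: 40.6
grip_force: 40.7
```

Request:
apply_moves(
  rows=[
    [7,0,8,0,0,0],
    [7,0,8,0,0,0],
    [7,0,8,0,0,0],
    [6,0,7,0,0,0],
    [0,0,0,0,0,0],
  ],
)

```text
time: 20.38
tool_pos: [474.3, 215.6, 57.5]
tcp_rot: [180.0, 40.0, 32.0]
ft_force: [-0.0, 0.2, -1.1]
finger_gap: 40.9
grip_force: 40.7
```

```bash
python3 -c "
from h import *
p,d=save('scene','s10')
cv2.imwrite('pics/s10c.png',cv2.resize(p[140:320,200:400,::-1],(800,720))[60:660])
s=sense();print(s['finger_gap'],s['grip_force'],s['ft_force'],s['tool_pos'])
for n in ['salt_shaker','egg_tray']: print([(np.round(q['xyz']),round(q['confidence'],2)) for q in models.place_of(n,'scene')[:2]])
plan([((484-10.3,223-6.7,44.5),-58,-40,3)])"
```

```text
41.11598913596491 40.69095614366233 [ 0.40611349 -0.26127639 -0.99002262] [474.64757511 215.83455347  58.15786214]
[(array([482., 220.,  40.]), 0.94)]
[(array([513., 249.,  18.]), 0.81), (array([596., 122.,  22.]), 0.65)]
[[3, 0, 4, 0, -0.001, -0], [3, 0, 4, 0, -0.001, -0], [2, -1, 4, 0, -0.001, -0], [0, 0, 0, 0, 0, 0], [0, 0, 0, 0, 0, 0]]
end [473.3 216.3  44.6] now [475.2 216.3  58.9] 20.52
```

View pics/s10c.png

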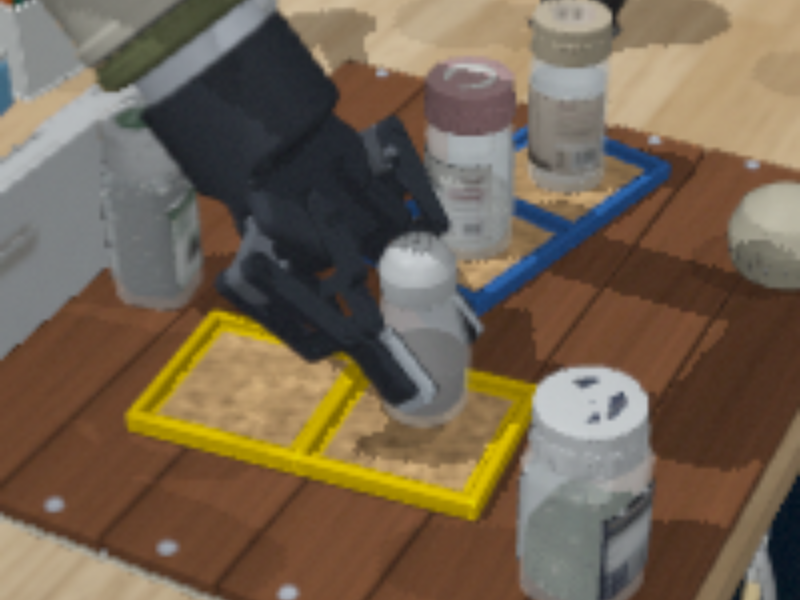

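The shaker hangs over the near yellow compartment (base at crop (427,415)), clear of the green and pink jars. I'll lower it and let go.

Request:
apply_moves(
  rows=[
    [2,0,3,0,0,0],
    [3,0,4,0,0,0],
    [2,0,2,0,0,0],
    [1,0,1,0,0,0],
    [0,0,0,0,0,0],
  ],
)

```text
time: 21.15
tool_pos: [474.6, 216.1, 45.5]
tcp_rot: [180.0, 39.9, 32.0]
ft_force: [0.2, 0.2, -1.3]
finger_gap: 40.7
grip_force: 40.7
```

```bash
python3 -c "
from h import *
s=sense();print(s['finger_gap'],s['grip_force'],s['ft_force'],s['tool_pos'])"
```

```text
40.6522822598919 40.690966439433396 [ 0.24704359  0.16638227 -1.32924404] [474.55568993 216.11520196  45.50937309]
```

Not in contact yet, so I'll lower it a little more.

Request:
apply_moves(
  rows=[
    [0,0,1,0,0,0],
    [1,0,1,0,0,0],
    [0,0,0,0,0,0],
    [0,0,0,0,0,0],
    [0,0,0,0,0,0],
  ],
)

```text
time: 21.78
tool_pos: [474.4, 215.9, 44.0]
tcp_rot: [180.0, 39.9, 32.0]
ft_force: [-1.2, -0.7, 5.3]
finger_gap: 41.1
grip_force: 41.1
```

Request:
apply_moves(
  rows=[
    [0,0,0,0,0,0],
    [0,0,0,0,0,0],
    [0,0,0,0,0,0],
    [0,0,0,0,0,0],
    [0,0,0,0,0,0],
  ],
  fingers=62,
)

```text
time: 22.4
tool_pos: [474.2, 215.9, 43.5]
tcp_rot: [180.0, 39.9, 32.0]
ft_force: [-0.4, 0.6, 0.1]
finger_gap: 62.0
grip_force: 0.0
```

```bash
python3 -c "
from h import *
save('scene','s11')
s=sense();print(s['finger_gap'],s['grip_force'],s['ft_force'],s['tool_pos'])
for n in ['salt_shaker','egg_timer']: print([(np.round(q['xyz']),round(q['confidence'],2)) for q in models.place_of(n,'scene')[:2]])
x,y,z=s['tool_pos']
plan([((x,y,z+105),-58,-40,4),((484,100,160),-58,-15,5),((495.5,-9,120),-61,0,5)])"
```

```text
62.16933795613644 0.0 [-0.60193722 -0.12832422 -0.63111076] [474.2286032  215.87685559  43.45646112]
[(array([484., 224.,  27.]), 0.61)]
[(array([496., -11.,  17.]), 0.57)]
[[-17, 0, -20, 0, -0.001, 0], [-17, 0, -20, 0, -0, 0], [-17, 0, -20, 0, -0.001, 0], [-16, 0, -20, 0, -0, 0], [-10, 21, 5, 0, 0.087, 0]]
[[-10, 21, 4, 0, 0.087, 0], [-10, 20, 3, 0, 0.087, 0], [-11, 21, 2, 0, 0.088, 0], [-11, 20, 2, 0, 0.087, 0], [-7, 20, 10, 0.001, 0.052, 0.01]]
[[-8, 20, 10, 0.002, 0.052, 0.011], [-8, 20, 9, 0.001, 0.053, 0.01], [-8, 20, 9, 0.002, 0.052, 0.011], [-8, 20, 9, 0.001, 0.053, 0.01], [0, 0, 0, 0, 0, 0]]
end [495.4  -9.2 119.9] now [474.2 215.9  43.5] 22.55
```

Request:
apply_moves(
  rows=[
    [-17,0,-20,0,0,0],
    [-17,0,-20,0,0,0],
    [-17,0,-20,0,0,0],
    [-16,0,-20,0,0,0],
    [-10,21,5,0,0.087,0],
  ],
)

```text
time: 23.18
tool_pos: [477.3, 193.7, 153.0]
tcp_rot: [180.0, 34.6, 32.1]
ft_force: [1.1, -0.3, 1.0]
finger_gap: 61.8
grip_force: 0.0
```

Request:
apply_moves(
  rows=[
    [-10,21,4,0,0.087,0],
    [-10,20,3,0,0.087,0],
    [-10,21,2,0,0.088,0],
    [-11,20,2,0,0.087,0],
    [-7,20,10,0,0.052,0.01],
  ],
  fingers=85,
)

```text
time: 23.8
tool_pos: [488.0, 78.1, 155.0]
tcp_rot: [179.7, 11.5, 31.4]
ft_force: [0.5, -0.0, 0.3]
finger_gap: 85.0
grip_force: 0.0
```

Request:
apply_moves(
  rows=[
    [-8,20,10,0,0.052,0.011],
    [-8,20,9,0,0.053,0.01],
    [-8,20,9,0,0.052,0.011],
    [-8,20,9,0,0.053,0.01],
    [0,0,0,0,0,0],
  ],
)

```text
time: 24.42
tool_pos: [495.9, -10.3, 120.9]
tcp_rot: [179.5, -0.2, 28.9]
ft_force: [0.1, 0.4, 0.3]
finger_gap: 85.2
grip_force: 0.0
```

```bash
python3 -c "
from h import *
p,d=save('scene','s12')
cv2.imwrite('pics/s12c.png',cv2.resize(p[100:280,240:440,::-1],(800,720))[60:660])
for n in ['salt_shaker','egg_timer']: print([(np.round(q['xyz']),round(q['confidence'],2)) for q in models.place_of(n,'scene')[:2]])
plan([((495.5,-9,25),-61,0,4)])"
```

```text
[(array([483., 224.,  30.]), 0.86)]
[(array([498., -10.,  17.]), 0.87)]
[[0, 0, 24, 0.002, -0.001, 0], [-1, 0, 24, 0.002, -0.001, 0], [0, 0, 24, 0.002, -0.001, 0.001], [-1, -1, 24, 0.002, -0, 0], [0, 0, 0, 0, 0, 0]]
end [494.9  -8.8  25. ] now [496.8  -8.4 121. ] 24.57
```

View pics/s12c.png

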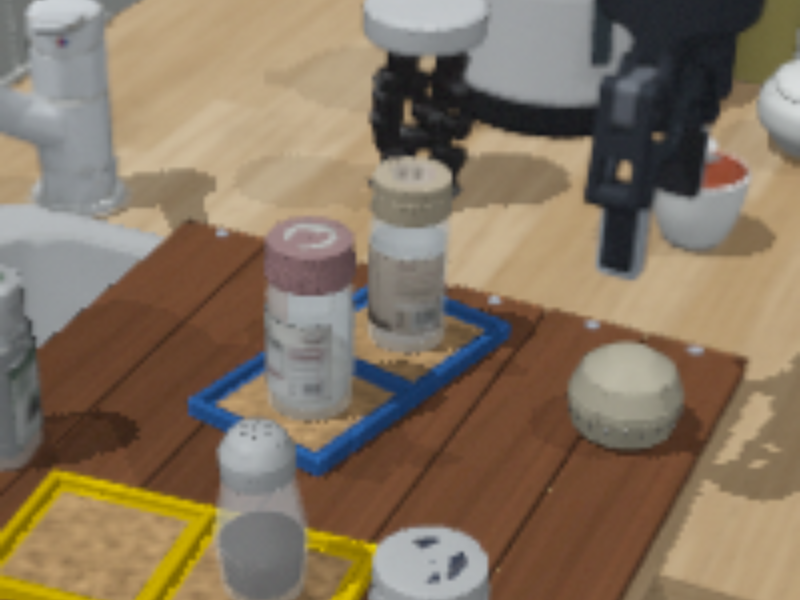

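Salt stands upright in the yellow tray. The gripper is above the timer (625,395 in the crop).

Request:
apply_moves(
  rows=[
    [0,0,24,0.002,0,0],
    [0,0,24,0.002,0,0],
    [0,0,24,0.002,0,0],
    [0,0,18,0.002,0,0],
    [0,0,5,0,0,0],
  ],
)

```text
time: 25.2
tool_pos: [496.0, -8.4, 23.6]
tcp_rot: [-179.9, -0.0, 29.1]
ft_force: [-0.5, 0.3, 0.5]
finger_gap: 85.3
grip_force: 0.0
```

Request:
apply_moves(
  rows=[
    [0,0,0,0,0,0],
    [0,0,0,0,0,0],
    [0,0,0,0,0,0],
    [0,0,0,0,0,0],
    [0,0,0,0,0,0],
  ],
  fingers=45,
)

```text
time: 25.82
tool_pos: [497.7, -9.1, 26.1]
tcp_rot: [180.0, -0.2, 29.1]
ft_force: [-1.8, 0.8, 5.5]
finger_gap: 56.8
grip_force: 42.9
```

Request:
apply_moves(
  rows=[
    [0,0,-3,0,0,0],
    [0,0,-6,0,0,0],
    [0,0,-6,0,0,0],
    [0,0,0,0,0,0],
    [0,0,0,0,0,0],
  ],
)

```text
time: 26.45
tool_pos: [496.5, -9.1, 39.5]
tcp_rot: [-179.9, -0.1, 29.1]
ft_force: [0.5, -0.1, -0.8]
finger_gap: 56.6
grip_force: 42.9
```

```bash
python3 -c "
from h import *
p,d=save('scene','s13')
cv2.imwrite('pics/s13c.png',cv2.resize(p[100:280,240:440,::-1],(800,720))[60:660])
s=sense();print(s['finger_gap'],s['grip_force'],s['ft_force'],s['tool_pos'])
x,y,z=s['tool_pos']
print([(np.round(q['xyz']),round(q['confidence'],2)) for q in models.place_of('egg_timer','scene')[:2]])
plan([((x,y,190),-61,0,3),((552,272,190),-54.3,0,7)])"
```

```text
56.715730025625454 42.86537579493597 [-0.22510786  0.1843603  -1.17586362] [496.38943636  -9.09120129  39.41522048]
[(array([497., -12.,  34.]), 0.54), (array([599., 123.,  22.]), 0.34)]
[[0, 0, -50, -0, -0.001, 0], [0, 0, -50, -0.001, -0, 0.001], [0, 0, -51, -0, -0.001, 0], [26, -31, 0, -0, 0, -0.017], [27, -31, 0, -0, 0, -0.017]]
[[28, -30, 0, -0, 0, -0.017], [28, -30, 0, -0, 0, -0.016], [28, -30, 0, -0, 0, -0.017], [29, -29, 0, -0, 0, -0.016], [30, -28, 0, -0, 0, -0.017]]
end [552.2 271.9 190.4] now [496.3  -9.   39.4] 26.55
```

View pics/s13c.png

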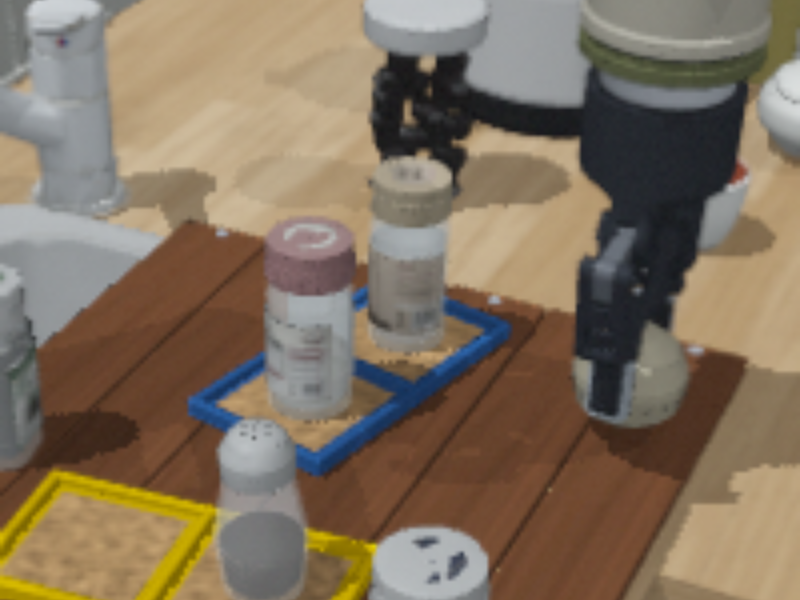

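The timer is lifted, held level in the fingers (625,380 in the crop).

Request:
apply_moves(
  rows=[
    [0,0,-50,0,0,0],
    [0,0,-50,0,0,0],
    [0,0,-51,0,0,0],
    [26,-31,0,0,0,-0.017],
    [27,-31,0,0,0,-0.017],
  ],
)

```text
time: 27.18
tool_pos: [512.6, 71.3, 191.8]
tcp_rot: [180.0, -0.2, 31.0]
ft_force: [0.0, 0.0, -1.7]
finger_gap: 56.9
grip_force: 43.4
```

Request:
apply_moves(
  rows=[
    [28,-30,0,0,0,-0.017],
    [28,-30,0,0,0,-0.016],
    [28,-30,0,0,0,-0.017],
    [29,-29,0,0,0,-0.016],
    [30,-28,0,0,0,-0.017],
  ],
)

```text
time: 27.8
tool_pos: [551.9, 273.2, 190.7]
tcp_rot: [-180.0, -0.1, 35.8]
ft_force: [-0.6, 0.3, -1.2]
finger_gap: 56.4
grip_force: 43.4
```

Request:
apply_moves(
  rows=[
    [0,0,45,0,0,0],
    [0,0,45,0,0,0],
    [0,0,40,0,0,0],
    [0,0,15,0,0,0],
    [0,0,0,0,0,0],
  ],
)

```text
time: 28.42
tool_pos: [551.5, 271.9, 45.4]
tcp_rot: [-179.9, -0.0, 35.8]
ft_force: [0.0, -0.9, -0.4]
finger_gap: 56.7
grip_force: 43.4
```

```bash
python3 -c "
from h import *
p,d=save('scene','s14')
cv2.imwrite('pics/s14c.png',cv2.resize(p[140:320,200:400,::-1],(800,720))[60:660])
s=sense();print(s['finger_gap'],s['grip_force'],s['ft_force'],s['tool_pos'])
print([(np.round(q['xyz']),round(q['confidence'],2)) for q in models.place_of('egg_timer','scene')[:2]])
plan([((552,272,32),-54.3,0,4)])"
```

```text
56.793389350901954 43.408234604867175 [ 0.67352677 -0.41208251 -0.44742135] [552.75562557 272.33088738  47.11961008]
[(array([553., 266.,  38.]), 0.87)]
[[0, 0, 4, -0, -0.001, 0], [-1, 0, 4, -0, -0.001, 0], [0, 0, 4, -0, -0.001, 0.001], [-1, 0, 4, -0, -0.002, 0], [0, 0, 0, 0, 0, 0]]
end [552.  271.5  32.2] now [553.5 272.6  48.2] 28.52
```

View pics/s14c.png

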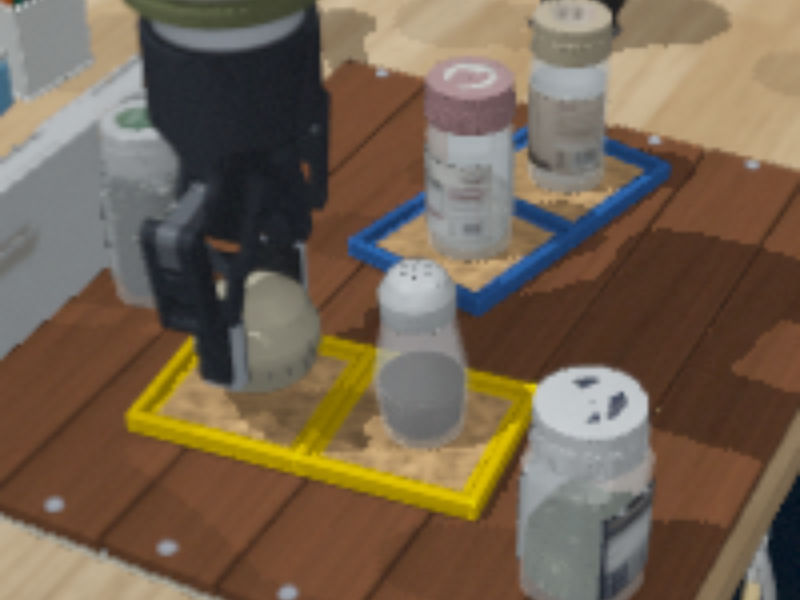

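The timer is over the far yellow compartment (crop (265,370)). I'll lower it the last 14 mm in small steps.

Request:
apply_moves(
  rows=[
    [0,0,4,0,0,0],
    [0,0,4,0,0,0],
    [-1,0,4,0,0,0],
    [0,0,1,0,0,0],
    [0,0,0,0,0,0],
  ],
)

```text
time: 29.15
tool_pos: [551.3, 271.6, 33.0]
tcp_rot: [-180.0, -0.1, 35.8]
ft_force: [-0.3, 0.7, -1.5]
finger_gap: 56.5
grip_force: 43.4
```

Request:
apply_moves(
  rows=[
    [0,0,1,0,0,0],
    [0,0,0,0,0,0],
    [0,0,0,0,0,0],
    [0,0,0,0,0,0],
    [0,0,0,0,0,0],
  ],
)

```text
time: 29.78
tool_pos: [551.4, 271.6, 32.2]
tcp_rot: [-180.0, -0.1, 35.8]
ft_force: [0.0, 0.4, 0.2]
finger_gap: 56.7
grip_force: 43.4
```

Just touching (the weight is off the fingers). I'll open gently, then rise.

Request:
apply_moves(
  rows=[
    [0,0,0,0,0,0],
    [0,0,0,0,0,0],
    [0,0,0,0,0,0],
    [0,0,0,0,0,0],
    [0,0,0,0,0,0],
  ],
  fingers=80,
)

```text
time: 30.4
tool_pos: [551.5, 271.6, 32.2]
tcp_rot: [-180.0, -0.1, 35.8]
ft_force: [-0.0, -0.6, -0.1]
finger_gap: 79.9
grip_force: 0.0
```

Request:
apply_moves(
  rows=[
    [0,0,-15,0,0,0],
    [0,0,-40,0,0,0],
    [0,0,-50,0,0,0],
    [0,0,-50,0,0,0],
    [0,0,-20,0,0,0],
  ],
)

```text
time: 31.02
tool_pos: [553.0, 272.0, 212.9]
tcp_rot: [179.9, -0.5, 35.8]
ft_force: [0.0, 0.4, -0.5]
finger_gap: 80.2
grip_force: 0.0
```

Request:
apply_moves(
  rows=[
    [-45,0,0,0,0,0],
    [-45,10,0,0,0,0],
    [-45,10,0,0,0,0],
    [-40,0,0,0,0,0],
    [0,0,0,0,0,0],
  ],
)

```text
time: 31.65
tool_pos: [419.0, 151.5, 206.4]
tcp_rot: [-180.0, -0.1, 35.7]
ft_force: [0.1, 1.0, 0.6]
finger_gap: 80.0
grip_force: 0.0
```

```bash
python3 -c "
from h import *
p,d=save('scene','s15')
q,e=save('top','t15')
print(sense()['ft_force'],sense()['tool_pos'])
for c in ['scene','top']:
  for n in N: print(c,n,[(np.round(q['xyz']),round(q['confidence'],2)) for q in models.place_of(n,c)[:2]])
cv2.imwrite('pics/s15c.png',cv2.resize(p[140:320,180:440,::-1],(800,554)))
"
```

```text
[ 0.04609214 -0.22780579  1.05625519] [421.01087573 152.73389693 207.11349409]
scene spice_tray [(array([618.,  82.,  19.]), 0.93)]
scene egg_tray [(array([515., 251.,  21.]), 0.79)]
scene pink_jar [(array([595., 123.,  23.]), 0.96)]
scene beige_jar [(array([625.,  41.,  24.]), 0.6)]
scene green_jar [(array([654., 273.,  18.]), 0.92)]
scene white_jar [(array([368., 219.,  20.]), 0.74)]
scene salt_shaker [(array([484., 225.,  26.]), 0.66)]
scene egg_timer [(array([552., 270.,  22.]), 0.62)]
top spice_tray []
top egg_tray []
top pink_jar []
top beige_jar []
top green_jar [(array([654., 274.,  19.]), 0.85), (array([554., 270.,  24.]), 0.35)]
top white_jar []
top salt_shaker []
top egg_timer [(array([556., 272.,  22.]), 0.7)]
```

View pics/s15c.png

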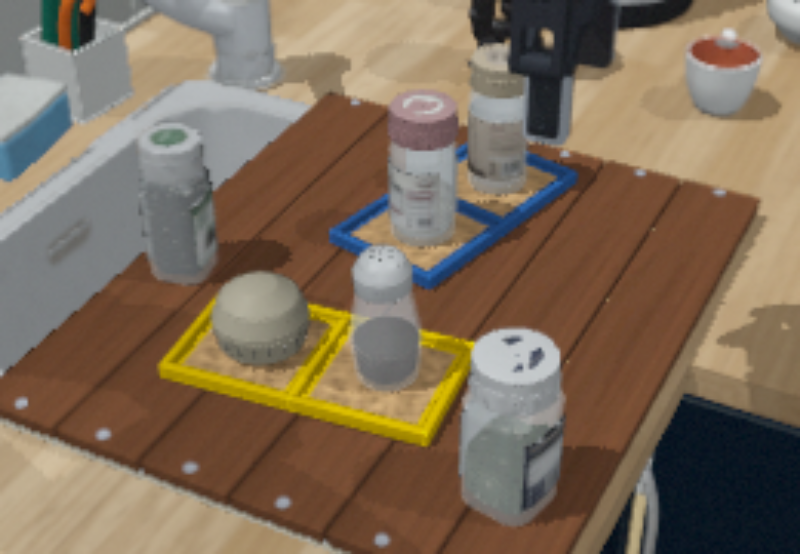

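View pics/t15.png

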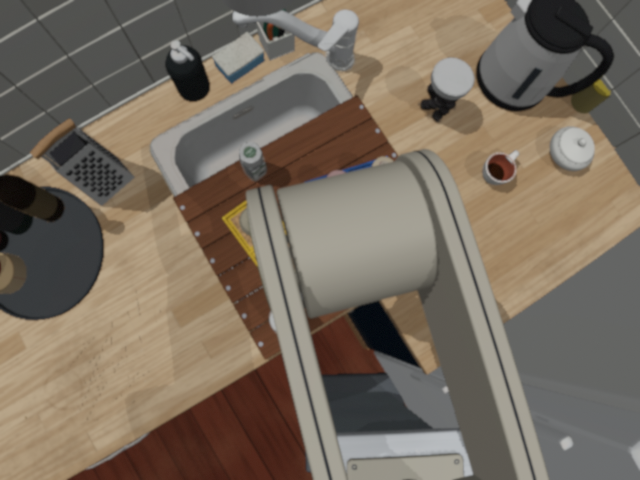

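The crop shows all four upright in their own compartments: timer (260,340), salt (387,350), pink (423,200) and beige (497,150). White and green stand untouched. The arm hides most of the top view.

```bash
python3 -c "
from h import *
print(job.hand_in())"
```

```text
the job is handed in; nothing more can be done
None
```

I handed in the job at about 32 s: the pink- and beige-capped jars stand upright in the blue tray and the salt shaker and egg timer in the yellow tray, each in its own compartment. The white-capped and green-topped jars were left where they were. The final check was by the scene camera only, because the arm hid most of the top view, and no verdict came back.

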